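# Release the coin case's drawer catch with the dowel

### The job

The drawer of the dark walnut coin case is held shut by a spring catch behind the small hole in the case's top. Take the dowel with the yellow handle out of the stand, push it straight down through that hole until the catch lets go and the drawer springs open, then hang the dowel upright in its own stand hole again and let go of it, with the drawer left open.

Things in the scene. Friction and masses are not known exactly. Their poses are not given: they have to be found in the camera images.
- dowel: Loose upright dowel with a yellow handle (the black-handled one beside it is an awl, not wanted). Beech shank 10 mm in diameter, 46 mm long; flat collar 46 mm in diameter, 6 mm thick; round handle 24 mm in diameter, 48 mm tall. About 40 to 85 g. Origin: centre of the shank's lower end, z up; collar at 46 to 52 mm, handle at 52 to 100 mm. Hangs by the collar, origin 14 mm above the table.
- stand: Fixed brown wooden block, 170 (its x) x 70 (its y) x 60 mm tall, origin at the centre of its underside. Two vertical through holes 24 mm in diameter, 50 mm either side of the centre along its x: one for the dowel, one for the awl (which is which varies). Tools hang with the collar flat on the block's top.
- case: Fixed dark walnut coin case with brass bands, 150 (its x) x 130 (its y) x 80 mm tall, origin at the centre of its underside, its front (drawer side, brass pull) towards its own -x. A similar case in light grey stands elsewhere on the table and is not wanted.
- hole (a point): Centre of the mouth of the round release hole, 24 mm in diameter, framed by a thin brass square, in the 8 mm thick top panel of the walnut case, 45 mm from the case's centre towards its back (the case's +x), 80 mm above the table. 30 mm below the mouth lies the catch's red round pad, 28 mm in diameter.
- catch (a joint): How far the spring catch is pushed down, m: 0 at rest, 0.018 at its stop. It lets go of the drawer at about 8 mm. It resists with about 3 N at first, 7 N at the stop, and springs back when left. With the dowel's collar resting on the case's top it is 16 mm down.
- drawer (a joint): How far the walnut case's drawer is out, m: 0 shut, 0.050 fully open. When the catch lets go, a spring pushes the drawer about 50 mm out at the case's front within a second, and it stays out.

How it is judged:
By the outcome, as a careful person would: the job done as asked, in the order asked, and still so for the second after the job is handed in, with the robot touching nothing.
It also fails if it takes over 62 s, if anything falls off the work surface, if the arm or the gripper's body presses on something with over 40 N, if the wrist force passes 120 N, or if a joint passes its speed limit or range.

### The arm

A 6-joint arm with a two-finger parallel gripper is mounted at the origin on the work surface. World frame = base frame: x ahead of the robot, y to its left, z up, the work surface at z = 0. Lengths are in m, angles in rad, forces in N, time in s.
With the tool pointing down it reaches from about 0.35 to 0.975 m from the base axis. Payload 4.9 kg.
Tool frame: the origin (TCP) lies on the front face of the gripper's body, between the roots of the fingers; the fingertips stand ctrl.finger_overhang ahead of it and the grasp point (between the pads) lies 54 mm ahead of it (ctrl.finger_overhang is the distance from the TCP to the fingertips, in m); z points along the fingers, y is the line along which they close (so a half turn about z gives the same grasp; the last joint's range is limited). The gripper opens to 85 mm and grips with 20 to 120 N. Pads are 22 mm wide; open, the fingers measure 114 mm over their backs; the gripper's body (76 mm by 85 mm) begins 54 mm behind the grasp point. The pads swing forward as they close: fully open they stand 13 mm farther back than shut.
Start: joints at [1.055, 0.053, 1.613, -0, 1.476, -0.119], TCP at [0.242, 0.576, 0.304] pointing down, gripper open.
Joint ranges: [-3.01, 3.01], [-1.01, 2.22], [0.06, 2.58], [-1.02, 4.17], [0.09, 2.62], [-3.14, 3.14]. Speed limits (rad/s): [2.57, 2.57, 3.14, 3.14, 3.14, 3.14].

### API

Orientations are given as a rotation vector (axis times angle).
In Python, from station import ctrl, vision gives the robot as it stands. The module is installed in compiled form; this text tells all that it offers.
- The arm moves only by the tool drive_tool, never from a script. Its argument "rows" is a list of rows, each a list of 2 entries, a list of its own where there are three numbers: the shift along the tool's x, y, z in m, then the turn about the tool's z in rad. A call has 1 to 10 rows; each row shifts and turns the commanded pose from where the row before left it, along the tool's axes as they then stand; what a row does not reach is not made up. A row lasts 1/10 s, in which the tool goes at most 50 mm and 8.59 degrees, less where a joint would pass 70% of its speed; a pose out of reach is approached as far as the arm can. A call with a gripper value outside its range is refused whole. "jaw" is the closure, from 0 (fully open) to 1 (shut), set as the call begins (left out, the last holds). The fingers move at their own pace and stop on an object; "grip_force" is the grip in N (left out, the last holds). Time passes only in rows, so rows that do not move let the fingers close. It gives the time, the measured TCP pose, the force, the opening and the grip force at its end, in the units of the state.
- ctrl.get_obs(): the state, without advancing time (a new reading comes with each control period).
- vision.get_image(name): name is "side" or "top" or "wrist"; returns a dict with "image" (480x640x3 uint8, blue, green, red), "vertical_fov" (degrees; the focal length in pixels is half the picture's height over the tangent of half this angle, whatever the lens; pixels are square), "cx", "cy" (the principal point, pixels), "dist_coeffs" ([k1, k2, p1, p2, k3] as OpenCV has them; the pictures are not rectified), "R" (3x3) and "t" (3): a world point X has camera coordinates R X + t. Camera axes: x right, y down, z forward; pixel columns grow to the right and rows downward; lengths in m; the calibration is good to about 2 mm. A picture is of the moment at which its call begins. There is no depth.
- ctrl.finish_job(): hands the job in; it is judged then, once.
The state is a dict: "t": time; "q": joint angles; "dq": joint speeds; "effort": joint torques, N m; "tool_pos": TCP position; "tool_rot": TCP orientation; "contact_force": force on the tool from outside, world axes, zero at the start; "wrist_torque": the same for the moment, N m; "opening": finger opening in m; "grip_force": force on a finger pad.
Only numpy, scipy, OpenCV 4.12 (cv2) and the standard library are available. Lean on these libraries where they do the work, as an engineer would, in place of code of your own. Each camera call takes 0.05 s, during which the arm holds its last target. There are 200 camera calls.

## Working session

There is one attempt and no reset: what is moved stays moved. The work goes in short steps, Python scripts to look and compute and a tool call to move; the robot and the scene stay as the last step left them, time stands still between calls to the robot, and variables do not carry over. Pictures are saved under pics/ and viewed, at most 10 in all, crops included, and the job is handed in when it is done.

Besides the shell and the picture viewer there is one more tool, called as name(argument=value, ...) on one line, values as JSON. drive_tool: Moves the arm, as the interface text tells. Its arguments: {"type":"object","properties":{"rows":{"type":"array","items":{"type":"array"}},"jaw":{"type":"number"},"grip_force":{"type":"number"}},"required":["rows"]}

```bash
mkdir -p pics
cat > h.py <<'E'
import numpy as np, cv2, pickle
from station import ctrl, vision
def snap(n,tag):
    d=vision.get_image(n); pickle.dump(d,open(f'pics/{tag}.pkl','wb')); cv2.imwrite(f'pics/{tag}.png',d['image']); return d
def load(tag): return pickle.load(open(f'pics/{tag}.pkl','rb'))
def K(d):
    f=240/np.tan(np.radians(d['vertical_fov'])/2); return np.array([[f,0,d['cx']],[0,f,d['cy']],[0,0,1]])
def ray(d,uv):
    p=cv2.undistortPoints(np.array([[uv]],float),K(d),np.array(d['dist_coeffs'],float))[0,0]
    R=np.array(d['R']);t=np.array(d['t']); v=R.T@np.array([p[0],p[1],1]); return -R.T@t, v/np.linalg.norm(v)
def tri(*obs):
    A=np.zeros((3,3));b=np.zeros(3);L=[ray(d,u) for d,u in obs]
    for c,v in L: P=np.eye(3)-np.outer(v,v);A+=P;b+=P@c
    X=np.linalg.solve(A,b); return X,[np.linalg.norm((np.eye(3)-np.outer(v,v))@(X-c)) for c,v in L]
def atz(d,uv,z): c,v=ray(d,uv); return c+v*(z-c[2])/v[2]
def proj(d,X): return cv2.projectPoints(np.array([X],float),cv2.Rodrigues(np.array(d['R']))[0],np.array(d['t'],float),K(d),np.array(d['dist_coeffs'],float))[0].ravel()
E
python3 - <<'E'
from h import *
for n in('side','top'): 
    d=snap(n,n+'0'); print(n,-np.array(d['R']).T@d['t'],d['vertical_fov'])
o=ctrl.get_obs(); print(o, ctrl.finger_overhang)
E
```

```text
side [ 0.45914281 -0.76441165  0.56593283] 45.104894533084135
top [ 0.51451717 -0.01873083  0.99048912] 48.174625542335114
{'t': 0.1, 'q': array([ 1.05498551e+00,  5.32888833e-02,  1.61416163e+00,  5.23297674e-07,
        1.47603359e+00, -1.19026568e-01]), 'dq': array([ 0.00113493, -0.00069658, -0.00250137,  0.00010023, -0.00090452,
        0.00023706]), 'effort': array([ 3.56501769e-04, -3.94906712e+01, -3.71361315e+01, -1.27654052e-04,
        3.97130731e-03, -5.78500234e-06]), 'tool_pos': array([0.24133103, 0.57605245, 0.30278411]), 'tool_rot': array([-6.19070086e-01, -3.07938900e+00,  2.82188192e-03]), 'contact_force': array([-0.63643974,  0.00178455,  0.86596443]), 'wrist_torque': array([ 0.00285064,  0.0406926 , -0.00402119]), 'grip_force': 0.0, 'opening': 0.08509084815479741} 0.0726
```

View pics/side0.png

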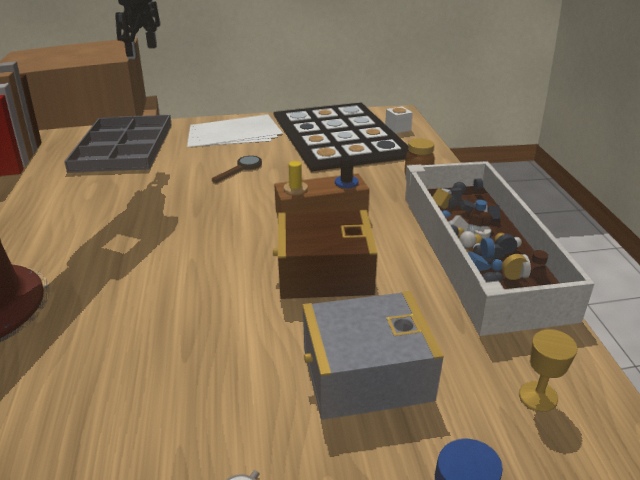

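View pics/top0.png

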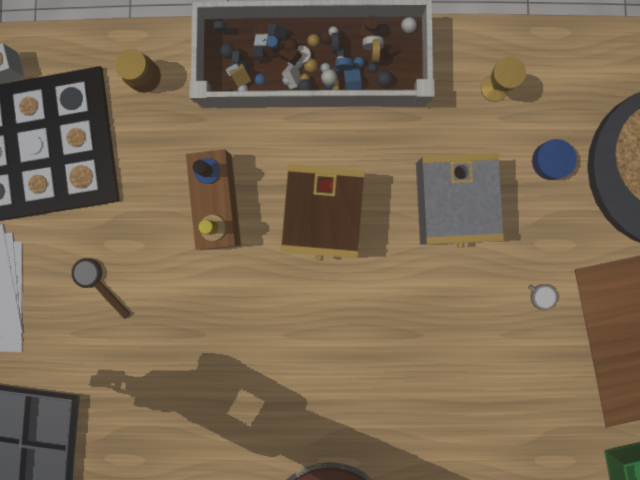

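The side view shows the yellow handle's top at about (295,164) and the walnut hole at (354,231). In the top view the handle's top is at about (206,227), the collar at (213,229) and the hole at (325,185). I'll enlarge both.

Run:
```python
import cv2,numpy as np
a=cv2.imread('pics/side0.png')[150:250,265:385]; b=cv2.imread('pics/top0.png')[140:265,180:370]
a=cv2.resize(a,None,fx=4,fy=4,interpolation=cv2.INTER_CUBIC); b=cv2.resize(b,None,fx=4,fy=4,interpolation=cv2.INTER_CUBIC)
cv2.imwrite('pics/ca.png',a);cv2.imwrite('pics/cb.png',b)
```

```text
(no output)
```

View pics/ca.png

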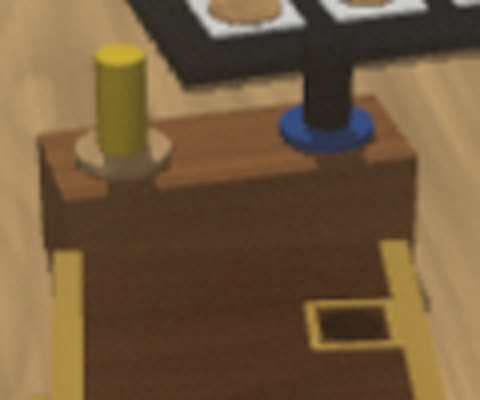

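View pics/cb.png

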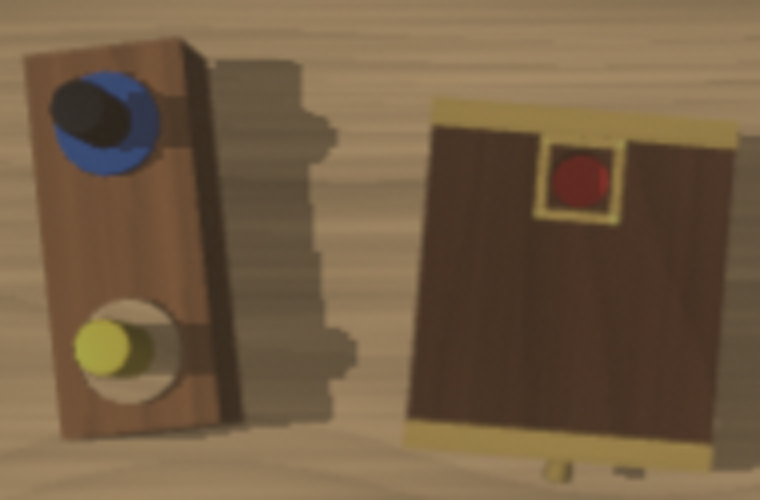

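Run:
```python
from h import *
s,t=load('side0'),load('top0')
S=lambda u,v:(s,((u+.5)/4-.5+265,(v+.5)/4-.5+150)); T=lambda u,v:(t,((u+.5)/4-.5+180,(v+.5)/4-.5+140))
P={'handle':tri(S(121,55),T(103,348)),'collar':tri(S(124,150),T(131,351)),'awlcollar':tri(S(327,128),T(107,123)),'hole':tri(S(351,325),T(580,181))}
for k,(x,e) in P.items(): print(k,x.round(4),np.round(e,4))
for n,(u,v) in dict(collar=(131,351),awl=(107,123)).items(): print(n,atz(*T(u,v),.066).round(4))
print('hole',atz(*T(580,181),.08).round(4))
for u,v in [(433,98),(738,124),(712,470),(403,442)]: print('case',atz(*T(u,v),.08).round(4))
for u,v in [(24,57),(182,38),(219,424),(62,438)]: print('stand',atz(*T(u,v),.06).round(4))
w=snap('wrist','w0'); R=cv2.Rodrigues(ctrl.get_obs()['tool_rot'])[0]; print(R.round(3));
```

```text
handle [0.5466 0.2022 0.1121] [0.0012 0.0012]
collar [0.5469 0.2023 0.0628] [0.0014 0.0014]
awlcollar [0.6465 0.214  0.0612] [0.0018 0.0018]
hole [0.6182 0.0064 0.0794] [0.0015 0.0015]
collar [0.5482 0.2015 0.066 ]
awl [0.6476 0.2126 0.066 ]
hole [0.6196 0.0062 0.08  ]
case [0.6554 0.0689 0.08  ]
case [ 0.6438 -0.0611  0.08  ]
case [ 0.4967 -0.0496  0.08  ]
case [0.5087 0.0815 0.08  ]
stand [0.6779 0.2513 0.06  ]
stand [0.6857 0.1812 0.06  ]
stand [0.5165 0.1641 0.06  ]
stand [0.5105 0.2332 0.06  ]
[[-0.922  0.386 -0.001]
 [ 0.386  0.922 -0.001]
 [ 0.    -0.002 -1.   ]]
```

Heights agree with the text: handle top about 0.112, collar about 0.064, hole 0.079. Approaching the dowel.

drive_tool(rows=[[[0, 0, 0], -0.12], [[0, 0, 0], -0.12], [[0, 0, 0], -0.12], [[0, 0, 0], -0.12], [[-0.025, -0.036, 0], 0], [[-0.025, -0.036, 0], 0], [[-0.025, -0.036, 0], 0], [[-0.025, -0.036, 0], 0], [[-0.025, -0.036, 0], 0], [[-0.025, -0.036, 0], 0]], jaw=0)

```text
t: 1.15
tool_pos: [0.4096, 0.3721, 0.3036]
tool_rot: [0.131, -3.139, 0.0]
contact_force: [0.5, 0.3, 0.1]
opening: 0.0854
grip_force: 0.0
```

```bash
cat > go.py <<'E'
import sys
from h import *
o=ctrl.get_obs(); R=cv2.Rodrigues(o['tool_rot'])[0]; p=np.array(o['tool_pos'])
g=np.array([float(a) for a in sys.argv[1:4]])
print('t',round(o['t'],2),'p',p.round(4),'tooly',R[:,1].round(3),'z',R[:,2].round(4),'F',o['contact_force'].round(2),'open',round(o['opening'],4),'gf',round(o['grip_force'],1),'q6',round(o['q'][5],2))
print('delta tool',(R.T@(g-p)).round(4))
E
python3 go.py .547 .202 .25
```

```text
t 1.15 p [0.4096 0.3721 0.3036] tooly [-0.083  0.997 -0.   ] z [-3.e-04 -2.e-04 -1.e+00] F [0.5  0.25 0.11] open 0.0854 gf 0.0 q6 -1.05
delta tool [-0.1227 -0.1809  0.0536]
```

drive_tool(rows=[[[-0.02, -0.03, 0], 0], [[-0.02, -0.03, 0], 0], [[-0.02, -0.03, 0.01], 0], [[-0.02, -0.03, 0.01], 0], [[-0.02, -0.03, 0.015], 0], [[-0.018, -0.023, 0.015], 0], [[0, 0, 0], 0], [[0, 0, 0], 0]])

```text
t: 1.95
tool_pos: [0.5407, 0.2106, 0.2531]
tool_rot: [0.129, -3.137, -0.0]
contact_force: [-0.0, 0.1, 0.5]
opening: 0.0854
grip_force: 0.0
```

```bash
python3 go.py .547 .202 .15
python3 - <<'E'
from h import *
d=snap('wrist','w1'); print(proj(d,[.547,.202,.114]),proj(d,[.547,.202,.066]),-np.array(d['R']).T@d['t'])
E
```

```text
t 1.95 p [0.5407 0.2106 0.2531] tooly [-0.082  0.997  0.   ] z [-2.e-03 -1.e-04 -1.e+00] F [-0.02  0.11  0.53] open 0.0854 gf 0.0 q6 -1.41
delta tool [-0.0057 -0.0091  0.1031]
[304.68995419 267.25250426] [307.48070818 242.44996197] [0.47525414 0.20439978 0.32232116]
```

View pics/w1.png

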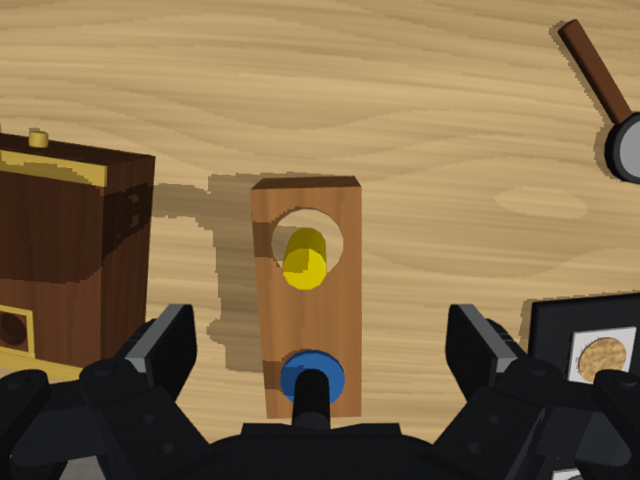

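The wrist view shows the handle top at (304,269), against a predicted (305,267), and the collar at (307,243), against (307,242). The position estimate holds, so I'm descending.

drive_tool(rows=[[[-0.003, -0.004, 0.01], 0], [[-0.003, -0.005, 0.02], 0], [[0, 0, 0.02], 0], [[0, 0, 0], 0], [[0, 0, 0], 0], [[0, 0, 0], 0]])

```text
t: 2.6
tool_pos: [0.5481, 0.2031, 0.2054]
tool_rot: [-0.132, 3.137, 0.001]
contact_force: [-0.5, 0.1, 0.8]
opening: 0.0852
grip_force: 0.0
```

```bash
python3 go.py .547 .202 .15
```

```text
t 2.6 p [0.5481 0.2031 0.2054] tooly [-0.084  0.996  0.   ] z [ 2.3e-03  5.0e-04 -1.0e+00] F [-0.53  0.07  0.77] open 0.0852 gf 0.0 q6 -1.43
delta tool [ 0.0014 -0.001   0.0554]
```

drive_tool(rows=[[[0.001, -0.001, 0.02], 0], [[0, 0, 0.02], 0], [[0, 0, 0.015], 0], [[0, 0, 0], 0], [[0, 0, 0], 0]])

```text
t: 3.1
tool_pos: [0.5471, 0.2017, 0.1495]
tool_rot: [-0.131, 3.138, 0.0]
contact_force: [1.2, -0.2, 0.3]
opening: 0.0853
grip_force: 0.0
```

drive_tool(rows=[[[0, 0, 0], 0], [[0, 0, 0], 0], [[0, 0, 0], 0], [[0, 0, 0], 0], [[0, 0, 0], 0], [[0, 0, 0], 0], [[0, 0, 0], 0], [[0, 0, 0], 0], [[0, 0, 0], 0], [[0, 0, 0], 0]], jaw=1, grip_force=50)

```text
t: 4.1
tool_pos: [0.5471, 0.2016, 0.1495]
tool_rot: [-0.131, 3.138, 0.0]
contact_force: [-0.9, -0.3, 5.1]
opening: 0.0226
grip_force: 49.0
```

```bash
python3 go.py .547 .202 .24
```

```text
t 4.1 p [0.5471 0.2016 0.1495] tooly [-0.083  0.997  0.   ] z [ 1.e-03  2.e-04 -1.e+00] F [-0.94 -0.29  5.08] open 0.0226 gf 49.0 q6 -1.43
delta tool [-0.      0.0005 -0.0905]
```

drive_tool(rows=[[[0, 0, -0.005], 0], [[0, 0, -0.01], 0], [[0, 0, -0.02], 0], [[0, 0, -0.02], 0], [[0, 0, -0.025], 0], [[0, 0, -0.02], 0], [[0, 0, -0.01], 0], [[0, 0, 0], 0], [[0, 0, 0], 0], [[0, 0, 0], 0]])

```text
t: 5.1
tool_pos: [0.546, 0.2013, 0.2571]
tool_rot: [0.131, -3.136, 0.001]
contact_force: [-0.2, 0.1, 0.0]
opening: 0.0232
grip_force: 48.9
```

```bash
python3 go.py .620 .0063 .26
python3 - <<'E'
from h import *
for n in('wrist','side'): snap(n,n[0]+'2')
a=load('w2')['image'][:,80:560]; s=load('s2')['image'][60:260,220:420]
cv2.imwrite('pics/c2.png',cv2.resize(np.hstack([cv2.resize(a,None,fx=.83,fy=.83),cv2.resize(s,(398,398))]),None,fx=1,fy=1))
E
```

```text
t 5.1 p [0.546  0.2013 0.2571] tooly [-0.083  0.997 -0.   ] z [-2.9e-03 -7.0e-04 -1.0e+00] F [-0.23  0.13  0.01] open 0.0232 gf 48.9 q6 -1.43
delta tool [-0.0575 -0.2005 -0.003 ]
```

View pics/c2.png

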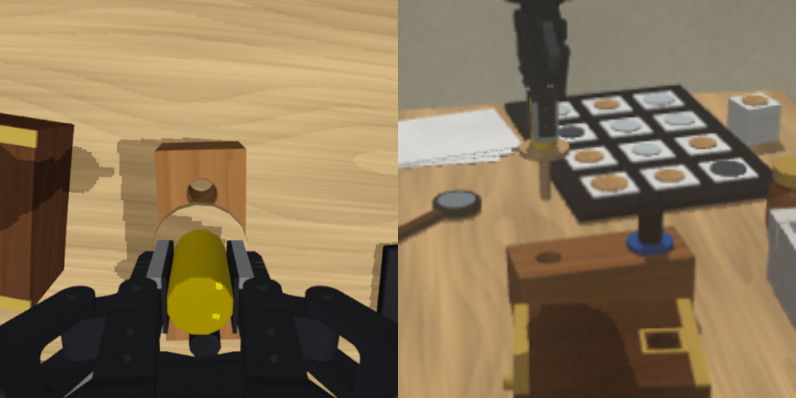

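The left half (wrist view) shows the handle held between the pads, with the empty stand hole ahead of it. The right half (side view) shows the dowel hanging upright, clear of the stand. Moving to the walnut hole.

drive_tool(rows=[[[-0.004, -0.012, 0], 0], [[-0.008, -0.028, 0], 0], [[-0.01, -0.034, 0], 0], [[-0.01, -0.034, 0], 0], [[-0.01, -0.034, 0], 0], [[-0.008, -0.032, 0], 0], [[-0.005, -0.018, 0], 0], [[-0.002, -0.008, 0], 0], [[0, 0, 0], 0], [[0, 0, 0], 0]])

```text
t: 6.2
tool_pos: [0.6199, 0.0077, 0.2587]
tool_rot: [0.132, -3.138, -0.001]
contact_force: [-1.1, 0.3, -0.2]
opening: 0.0232
grip_force: 49.1
```

drive_tool(rows=[[[0, 0, 0], 0], [[0, 0, 0], 0], [[0, 0, 0], 0]])

```text
t: 6.5
tool_pos: [0.62, 0.0077, 0.259]
tool_rot: [-0.132, 3.139, 0.0]
contact_force: [-0.6, -0.2, -1.4]
opening: 0.0231
grip_force: 49.1
```

```bash
python3 go.py .620 .0063 .2355
python3 - <<'E'
from h import *
for n in('top','side'): snap(n,n[0]+'3')
s=load('s3')['image'][130:280,260:410]; a=load('t3')['image'][130:280,250:400]
cv2.imwrite('pics/c3.png',cv2.resize(np.hstack([a,s]),(800,400),interpolation=cv2.INTER_CUBIC))
E
```

```text
t 6.5 p [0.62   0.0077 0.259 ] tooly [-0.084  0.996  0.   ] z [ 1.e-04  1.e-04 -1.e+00] F [-0.65 -0.18 -1.39] open 0.0231 gf 49.1 q6 -1.76
delta tool [ 0.0001 -0.0014  0.0235]
```

View pics/c3.png

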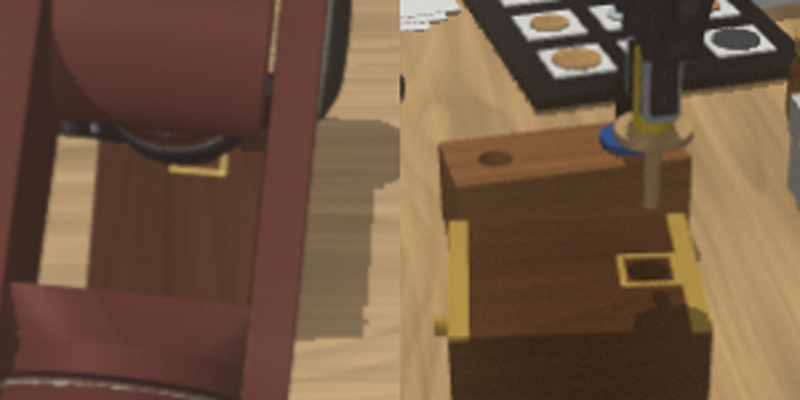

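The side half shows the shank (651,205) directly over the hole (650,268). Descending.

drive_tool(rows=[[[0, -0.001, 0.015], 0], [[0, 0, 0.015], 0], [[0, 0, 0.01], 0], [[0, 0, 0.01], 0], [[0, 0, 0.01], 0], [[0, 0, 0], 0], [[0, 0, 0], 0]])

```text
t: 7.3
tool_pos: [0.6203, 0.0059, 0.1987]
tool_rot: [0.131, -3.139, -0.0]
contact_force: [0.1, -0.2, -0.5]
opening: 0.0228
grip_force: 49.0
```

drive_tool(rows=[[[0, 0, 0.008], 0], [[0, 0, 0.006], 0], [[0, 0, 0.004], 0], [[0, 0, 0.004], 0], [[0, 0, 0.004], 0], [[0, 0, 0], 0], [[0, 0, 0], 0], [[0, 0, 0], 0]])

```text
t: 8.1
tool_pos: [0.6206, 0.0059, 0.1734]
tool_rot: [-0.131, 3.138, -0.0]
contact_force: [0.6, 0.1, 4.8]
opening: 0.0227
grip_force: 49.1
```

```bash
python3 go.py .620 .0063 .26
python3 - <<'E'
from h import *
for n in('top','side'): snap(n,n[0]+'4')
s=load('s4')['image'][130:330,210:410]; a=load('t4')['image'][130:330,220:420]
cv2.imwrite('pics/c4.png',cv2.resize(np.hstack([a,s]),(800,400),interpolation=cv2.INTER_CUBIC))
E
```

```text
t 8.1 p [0.6206 0.0059 0.1734] tooly [-0.083  0.997 -0.   ] z [ 1.1e-03 -1.0e-04 -1.0e+00] F [0.6  0.12 4.81] open 0.0227 gf 49.1 q6 -1.76
delta tool [ 0.0005  0.0005 -0.0866]
```

View pics/c4.png

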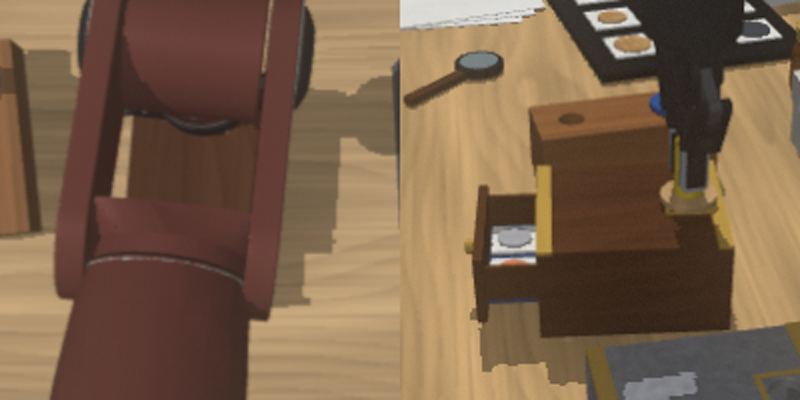

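The side half shows the drawer open (left of the case, around (510,255)) with the collar just above the case top. Going up and back to the stand.

drive_tool(rows=[[[0, 0, -0.008], 0], [[0, 0, -0.012], 0], [[0, 0, -0.015], 0], [[0, 0, -0.02], 0], [[0, 0, -0.02], 0], [[0, 0, -0.012], 0], [[0, 0, 0], 0], [[0, 0, 0], 0]])

```text
t: 9.0
tool_pos: [0.6199, 0.006, 0.2595]
tool_rot: [0.131, -3.138, -0.0]
contact_force: [0.4, 0.2, -1.1]
opening: 0.0227
grip_force: 49.0
```

drive_tool(rows=[[[0.004, 0.012, 0], 0], [[0.008, 0.028, 0], 0], [[0.01, 0.034, 0], 0], [[0.01, 0.034, 0], 0], [[0.01, 0.034, 0], 0], [[0.008, 0.032, 0], 0], [[0.005, 0.018, 0], 0], [[0.002, 0.008, 0], 0], [[0, 0, 0], 0], [[0, 0, 0], 0]])

```text
t: 10.0
tool_pos: [0.5467, 0.2001, 0.2593]
tool_rot: [0.13, -3.138, 0.001]
contact_force: [-0.9, 0.8, -1.0]
opening: 0.0232
grip_force: 49.1
```

drive_tool(rows=[[[0, 0, 0], 0], [[0, 0, 0], 0], [[0, 0, 0], 0]])

```text
t: 10.3
tool_pos: [0.5471, 0.1998, 0.2599]
tool_rot: [0.129, -3.139, 0.0]
contact_force: [-0.2, 0.6, 0.0]
opening: 0.0227
grip_force: 49.1
```

```bash
python3 go.py .547 .2017 .1505
python3 - <<'E'
from h import *
for n in('wrist','side'): snap(n,n[0]+'5')
a=load('w5')['image'][:,80:560]; s=load('s5')['image'][60:260,220:420]
cv2.imwrite('pics/c5.png',np.hstack([cv2.resize(a,(398,398)),cv2.resize(s,(398,398))]))
E
```

```text
t 10.3 p [0.5471 0.1998 0.2599] tooly [-0.082  0.997 -0.   ] z [-0.e+00 -1.e-04 -1.e+00] F [-0.2   0.64  0.04] open 0.0227 gf 49.1 q6 -1.43
delta tool [-0.      0.0019  0.1094]
```

View pics/c5.png

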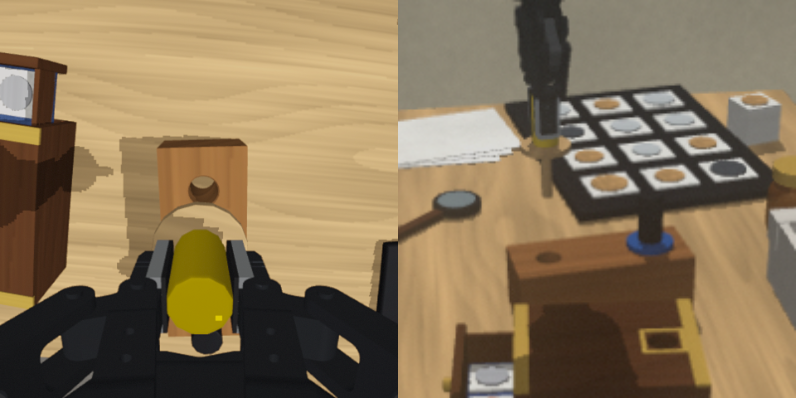

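This matches the picture taken after the lift: the dowel is held the same way, upright above its hole, and the drawer is open. Lowering it.

drive_tool(rows=[[[0, 0.002, 0.015], 0], [[0, 0, 0.02], 0], [[0, 0, 0.015], 0], [[0, 0, 0.01], 0], [[0, 0, 0.01], 0], [[0, 0, 0], 0], [[0, 0, 0], 0]])

```text
t: 11.1
tool_pos: [0.5469, 0.2025, 0.1901]
tool_rot: [-0.131, 3.139, 0.0]
contact_force: [-0.3, -0.1, -0.3]
opening: 0.0228
grip_force: 49.1
```

drive_tool(rows=[[[0, 0, 0.01], 0], [[0, 0, 0.01], 0], [[0, 0, 0.01], 0], [[0, 0, 0.004], 0], [[0, 0, 0.002], 0], [[0, 0, 0.001], 0], [[0, 0, 0], 0], [[0, 0, 0], 0], [[0, 0, 0], 0]])

```text
t: 12.0
tool_pos: [0.5469, 0.2026, 0.1534]
tool_rot: [-0.131, 3.138, 0.0]
contact_force: [-0.7, 0.1, -1.4]
opening: 0.0228
grip_force: 49.1
```

drive_tool(rows=[[[0, -0.001, 0.001], 0], [[0, 0, 0.001], 0], [[0, 0, 0.001], 0], [[0, 0, 0], 0], [[0, 0, 0], 0], [[0, 0, 0], 0]])

```text
t: 12.6
tool_pos: [0.5468, 0.2015, 0.1499]
tool_rot: [-0.131, 3.139, -0.0]
contact_force: [-0.5, 1.4, -0.8]
opening: 0.0228
grip_force: 49.1
```

drive_tool(rows=[[[0, 0, 0.001], 0], [[0, 0, 0], 0], [[0, 0, 0], 0], [[0, 0, 0], 0]])

```text
t: 13.0
tool_pos: [0.5469, 0.2015, 0.1495]
tool_rot: [-0.131, 3.138, 0.0]
contact_force: [-1.3, -0.7, 5.1]
opening: 0.0231
grip_force: 49.4
```

Contact at 5 N at the same height as at the grasp, so the collar is seated. Releasing.

drive_tool(rows=[[[0, 0, 0], 0], [[0, 0, 0], 0], [[0, 0, 0], 0], [[0, 0, 0], 0], [[0, 0, 0], 0], [[0, 0, 0], 0], [[0, 0, 0], 0], [[0, 0, 0], 0], [[0, 0, 0], 0], [[0, 0, 0], 0]], jaw=0)

```text
t: 14.0
tool_pos: [0.5468, 0.2015, 0.1489]
tool_rot: [-0.131, 3.139, -0.0]
contact_force: [0.0, 0.2, -0.6]
opening: 0.0853
grip_force: 0.0
```

drive_tool(rows=[[[0, 0, -0.01], 0], [[0, 0, -0.02], 0], [[0, 0, -0.03], 0], [[0, 0, -0.03], 0], [[0, 0, -0.03], 0], [[0, 0, -0.02], 0], [[0, 0, 0], 0], [[0, 0, 0], 0], [[0, 0, 0], 0]])

```text
t: 14.9
tool_pos: [0.546, 0.2013, 0.287]
tool_rot: [0.13, -3.136, 0.001]
contact_force: [1.1, -0.4, 0.2]
opening: 0.0857
grip_force: 0.0
```

```bash
python3 go.py .547 .2017 .29
python3 - <<'E'
from h import *
for n in('wrist','side'): snap(n,n[0]+'6')
a=load('w6')['image'][:,80:560]; s=load('s6')['image'][130:330,220:420]
cv2.imwrite('pics/c6.png',np.hstack([cv2.resize(a,(398,398)),cv2.resize(s,(398,398))]))
E
```

```text
t 14.9 p [0.546  0.2013 0.287 ] tooly [-0.083  0.997 -0.   ] z [-2.9e-03 -7.0e-04 -1.0e+00] F [ 1.15 -0.42  0.19] open 0.0857 gf 0.0 q6 -1.43
delta tool [-0.001   0.0003 -0.003 ]
```

View pics/c6.png

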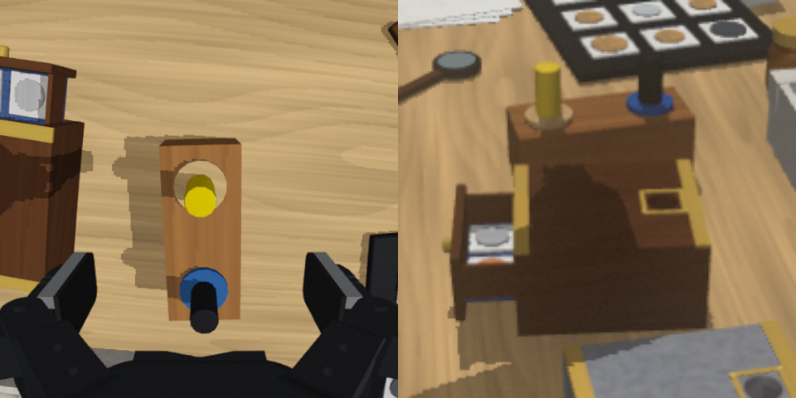

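The dowel hangs upright with its collar flat on the stand (side half, (547,110)), the drawer is open at about (485,245), and the gripper is clear.

```bash
python3 -c "
from station import ctrl; print(ctrl.finish_job())"
```

```text
the job is handed in; nothing more can be done
None
```

The walnut case's drawer is open, the yellow-handled dowel hangs upright and released in its own stand hole, and the job was handed in at about 15 s.

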